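Pull the bathroom vent window shut with the hooked pole

TASK

Draw the hooked wooden pole out from under the glass shelf by its hook end, lay it on the counter clear of the shelf and let go, then take it again by its other end. From below, put its hook up through the ring eye on the open vent window and with it pull the window fully shut without slamming, then unhook and lay the pole flat on the counter again, clear of the shelf. Touch the window's sash only with the pole, and leave the bath brush, toothbrush cup, soap dispenser and lidded pot where they stand.

Things in the scene. Friction and masses are not known exactly. Their poses are not given: they have to be found in the camera images.
- pole: loose pole: square wooden stick 320 long, 18 wide (its y), 22 high (its z), 0.13 kg, steel L hook at one end. Origin at the stick's centre; x points to the hook end, z up. A 7 mm wire runs from the end at x = +160 on to x = +185 and there turns straight up. Starts on the counter, hook up, its hook end out about 150 from under the shelf's front edge, the rest beneath; may be swapped with the brush
- hook_tip (a point): the top of the upright hook wire of the pole: 185 mm from the stick's centre along its x, and 43.5 mm above the stick's middle line
- pole_grip (a point): point inside the stick near the plain end, 120 mm from the stick's centre (x = -120 mm) and 40 mm from the plain end face, half-way up: the place to hold it for hooking
- sash (a joint): angle of the vent window's hinged sash: 0 shut (stop), grows as its free edge swings away from the room, starts 0.65 to 0.95. Upright hinge, stiff enough to stay where it is left; pulling it at the eye takes about 1 N
- sash_hinge (a point): point on the sash's upright hinge line at the height of the eye; axes turn with the sash: x is its outward normal (away from the room), y along the sash from free edge to hinge, z up. The sash is 235 wide and 135 high
- eye (a point): centre of the steel ring eye on the room side of the sash: the ring lies level, hole 36 mm across, bar 6 thick, 260 above the counter; 190 from the hinge line along the sash and 41 before its middle plane (x = -41, y = -190 from sash_hinge in the sash's axes)
- window: fixed vent window frame, origin on the counter under its middle; x is the outward normal (away from the room and shelf), y along the wall to the hinge side, z up. 300 mm wide, 340 high, 30 thick (sill 50); opening y = -120 to +120, from 170 high (sill) to 315 (head), solid tiled upstand below. Hinge line at x = 0, y = +120; the sash opens outward
- shelf: fixed low glass shelf, origin on the counter under its middle: plate 280 mm (its x) by 220 (its y), underside 75 and top 83 above the counter, on four 12 mm posts at x = +-130, y = +-100. Front edge (pole side) at y = -110; a tray of tweezers and the pot stand on it
- brush_center (a point): 9 mm above the counter, on the middle line of the loose wooden bath brush lying beside the pole, partly under the shelf: along its x from -140 to +158 mm; handle 20 wide; head at x = +72 to +158, 54 wide, 32 high, bristles up. Leave alone
- cup_center (a point): middle (45 mm up) of the loose clear toothbrush cup on the counter, 68 mm across, 90 mm tall, with two toothbrushes up to 150 mm. Leave alone
- soap_center (a point): 50 mm up on the axis of the loose white soap dispenser on the counter, 64 mm across, 95 mm tall plus pump to 140 mm. Leave alone
- pot_center (a point): middle (36 mm above its foot) of the small white ceramic pot with lid standing on the shelf, 72 mm across, 72 mm tall. Leave alone

How it is judged (in metres and radians):
On the way, in this order (a step that is already met when the one before it is completed fails the run):
1. the pole lies flat on the counter, fully out from under the shelf, let go ((y of pole_grip in the frame of shelf below -0.16 m or x of pole_grip in the frame of shelf above 0.19 m or x of pole_grip in the frame of shelf below -0.19 m) and height (world z) of each of pole, pole_grip below 0.018 m and height (world z) of hook_tip below 0.068 m and contact force between the fingers and pole below 0.1 N), for 0.2 s.
2. held by its plain end, its hook stands up through the eye while the window is still open (horizontal distance between hook_tip and eye below 0.02 m and z of hook_tip in the frame of eye between 0.003 and 0.04 m and value of joint sash above 0.3 rad and distance between the grasp point and pole_grip below 0.1 m), for 0.1 s.
3. the window is shut with the hook still in the eye (horizontal distance between hook_tip and eye below 0.02 m and z of hook_tip in the frame of eye between 0.003 and 0.04 m and value of joint sash below 0.045 rad), for 0.1 s.
At the end, for the whole second after the job is handed in: The window is shut (sash angle under 0.045 rad, about 10 mm at its free edge) and stays so; the pole lies flat on the counter (stick's middle line under 18 mm high at both places, hook tip under 68 mm), out from under the shelf, let go (value of joint sash below 0.045 rad and height (world z) of each of pole, pole_grip below 0.018 m and height (world z) of hook_tip below 0.068 m and (y of pole_grip in the frame of shelf below -0.16 m or x of pole_grip in the frame of shelf above 0.19 m or x of pole_grip in the frame of shelf below -0.19 m)); the robot touches nothing.
It fails at once if the hand or arm pushes the window's sash (more than 1 N) (contact force between any of the fingers, the arm and sash above 1 N).
It fails at once if the window is slammed (sash closing faster than 1.5 rad/s) (velocity of joint sash below -1.5 rad/s).
It fails at once if the wooden bath brush, toothbrush cup, soap dispenser, lidded pot: one of them is moved more than 25 mm or tipped over (distance of any of brush_center, cup_center, soap_center, pot_center from where it was at the start of the episode above 0.025 m or angle between any of brush_center, cup_center, soap_center, pot_center's own z axis and vertical above 0.4 rad).
It also fails if it takes over 69 s, if anything falls off the work surface, if the arm or the gripper's body presses on something with over 40 N, if the wrist force passes 120 N, or if a joint passes its speed limit or range.

ROBOT

A 7-joint arm with a two-finger parallel gripper is mounted at the origin on the work surface. World frame = base frame: x ahead of the robot, y to its left, z up, the work surface at z = 0. Lengths are in m, angles in degrees, forces in N, time in s.
With the tool pointing down it reaches from about 0.425 to 0.875 m from the base axis. Payload 4.7 kg.
Tool frame: the origin (TCP) lies on the mounting face of the last link; the fingertips stand tcp_to_tips ahead of it and the grasp point (between the pads) lies 164 mm ahead of it (tcp_to_tips is the distance from the TCP to the fingertips, in m); z points along the fingers, y is the line along which they close (so a half turn about z gives the same grasp; the last joint's range is limited). The gripper opens to 87 mm and grips with 3 to 60 N. Pads are 19 mm wide; open, the fingers measure 117 mm over their backs; the gripper's body (75 mm by 190 mm) begins 51 mm behind the grasp point.
Start: joints at [-65.369, 18.392, -4.016, 83.108, 1.295, 78.541, -3.26], TCP at [0.263, 0.595, 0.405] pointing down, gripper open.
Joint ranges: [-163.93, 163.93], [-17.29, 119.83], [-79.2, 71.16], [3.27, 140.29], [-89.18, 269.18], [5.43, 117.66], [-154.24, 154.24]. Speed limits (degrees/s): [147.25, 147.25, 180, 180, 180, 180, 180].

INTERFACE

Orientations are given as [roll, pitch, yaw] about the fixed x, y, z axes, in that order (R = Rz(yaw) Ry(pitch) Rx(roll)).
In Python, from cell import get_obs, read_camera, sign_off, tcp_to_tips gives the robot as it stands.
- The arm moves only by the tool drive_tool, never from a script. Its argument "rows" is one flat list of numbers, 7 for each row, row after row: the shift along the tool's x, y, z in m, then the turn, a rotation vector about the tool's x, y, z in rad, then the gripper command: -1 is shut, 1 is fully open, values between are in proportion. In form: [tx, ty, tz, rx, ry, rz, fingers, tx, ty, tz, rx, ry, rz, fingers, ...]. A call has 1 to 5 rows; each row shifts and turns the commanded pose from where the row before left it, along the tool's axes as they then stand; what a row does not reach is not made up. A row lasts 1/8 s, in which the tool goes at most 62.5 mm and 10.7 degrees, less where a joint would pass 70% of its speed; a pose out of reach is approached as far as the arm can. A call is refused whole if a number of a shift passes 0.0625 or a number of a turn 0.188, either way. A call with a gripper value outside its range is refused whole. The fingers move at their own pace and stop on an object; "grip_force" is the grip in N (left out, the last holds). Time passes only in rows, so rows that do not move let the fingers close. It gives the time, the measured TCP pose, the force, the opening and the grip force at its end, in the units of the state.
- get_obs(): the state, without advancing time (a new reading comes with each control period).
- read_camera(name): name is "side" or "top"; returns a dict with "color" (384x512x3 uint8, blue, green, red), "fov_y" (degrees; the focal length in pixels is half the picture's height over the tangent of half this angle, whatever the lens; pixels are square), "cx", "cy" (the principal point, pixels), "cam_to_world" (4x4, takes a point from camera to world coordinates). Camera axes: x right, y up, looking along -z (the intrinsics and any distortion apply to the point x, -y, -z); pixel columns grow to the right and rows downward; lengths in m; the calibration is good to about 2 mm. A picture is of the moment at which its call begins. There is no depth.
- sign_off(): hands the job in; it is judged then, once.
The state is a dict: "time_s": time; "qpos": joint angles; "joint_velocities": joint speeds; "effort": joint torques, N m; "tool_pos": TCP position; "tool_rot": TCP orientation; "force": force on the tool from outside, world axes, zero at the start; "wrist_torque": the same for the moment, N m; "grip_width": finger opening in m; "grasp_force": force on a finger pad.
Only numpy, scipy, OpenCV 4.12 (cv2) and the standard library are available. Lean on these libraries where they do the work, as an engineer would, in place of code of your own. Each camera call takes 0.05 s, during which the arm holds its last target. There are 200 camera calls.

## Working session

There is one attempt and no reset: what is moved stays moved. The work goes in short steps, Python scripts to look and compute and a tool call to move; the robot and the scene stay as the last step left them, time stands still between calls to the robot, and variables do not carry over. Pictures are saved under pics/ and viewed, at most 10 in all, crops included, and the job is handed in when it is done.

Besides the shell and the picture viewer there is one more tool, called by a JSON object that holds its "fn" and its "kwargs", one argument or row to a line. drive_tool: Moves the arm, as the interface text tells. Its arguments: {"type":"object","properties":{"rows":{"type":"array","items":{"type":"number"}},"grip_force":{"type":"number"}},"required":["rows"]}

```bash
ls; mkdir -p pics; cat > h.py <<'E'
import numpy as np, cv2
from cell import get_obs, read_camera, sign_off, tcp_to_tips
from scipy.spatial.transform import Rotation as R
np.set_printoptions(precision=4,suppress=True)
def cam(n,save=None):
    c=read_camera(n)
    if save: cv2.imwrite('pics/'+save+'.png',c['color'])
    return c
def ray(c,u,v):
    f=c['color'].shape[0]/2/np.tan(np.radians(c['fov_y'])/2)
    T=np.array(c['cam_to_world']); d=T[:3,:3]@np.array([(u-c['cx'])/f,-(v-c['cy'])/f,-1.])
    return T[:3,3],d/np.linalg.norm(d)
def onz(c,u,v,z):
    o,d=ray(c,u,v); return o+d*(z-o[2])/d[2]
def proj(c,p):
    f=c['color'].shape[0]/2/np.tan(np.radians(c['fov_y'])/2)
    T=np.array(c['cam_to_world']); q=T[:3,:3].T@(np.array(p)-T[:3,3]); return np.array([c['cx']+f*q[0]/-q[2], c['cy']-f*q[1]/-q[2]])
def tri(c1,p1,c2,p2):
    o1,d1=ray(c1,*p1); o2,d2=ray(c2,*p2)
    s=np.linalg.lstsq(np.c_[d1,-d2],o2-o1,rcond=None)[0]
    a=o1+s[0]*d1;b=o2+s[1]*d2
    return (a+b)/2,np.linalg.norm(a-b)
E
python3 - <<'E'
from h import *
print(get_obs(), tcp_to_tips)
for n in('top','side'):
    c=cam(n,n+'0'); print(n,{k:v for k,v in c.items() if k!='color'})
E
```

```text
pics
{'time_s': 0.0, 'qpos': array([-65.3695,  18.4383,  -4.0146,  83.1747,   1.2953,  78.5387,
        -3.2614]), 'joint_velocities': array([-0.1039, -0.0453,  0.0745,  0.0709,  0.0294, -0.0723,  0.126 ]), 'effort': array([  0.0004, -49.1277,  -0.4032, -31.2533,  -0.0637,   0.0433,
         0.0002]), 'tool_pos': array([0.2625, 0.5944, 0.4037]), 'tool_rot': array([-179.8935,    0.0063,  156.177 ]), 'force': array([-0.2579,  0.8887, -0.6382]), 'wrist_torque': array([-0.0226,  0.0042,  0.0198]), 'grasp_force': 0.0, 'grip_width': 0.08714512350512908} 0.1822
top {'fov_y': 44.68289582818399, 'cx': 262.64683201300215, 'cy': 184.69722372707042, 'cam_to_world': array([[-0.0114,  0.9813, -0.1923,  0.288 ],
       [-0.9999, -0.0119, -0.0013,  0.054 ],
       [-0.0036,  0.1923,  0.9813,  1.601 ],
       [ 0.    ,  0.    ,  0.    ,  1.    ]])}
side {'fov_y': 49.91960236794831, 'cx': 256.0973925585126, 'cy': 194.37535777403232, 'cam_to_world': array([[ 0.8486,  0.2901, -0.4425,  0.1116],
       [-0.5286,  0.5001, -0.6859, -0.5954],
       [ 0.0223,  0.8159,  0.5777,  0.735 ],
       [ 0.    ,  0.    ,  0.    ,  1.    ]])}
```

View pics/top0.png

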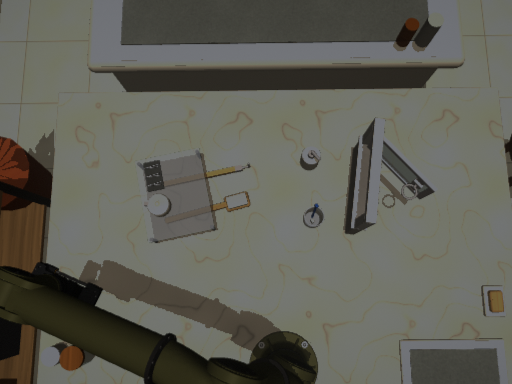

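View pics/side0.png

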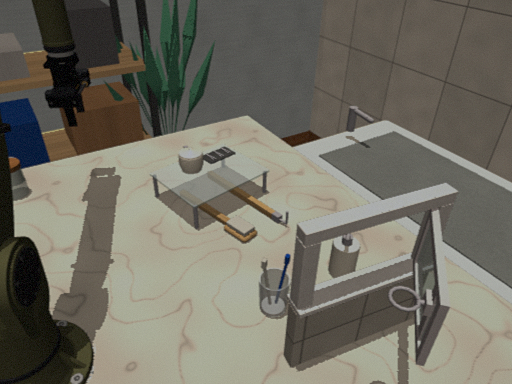

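The top view shows the pole at px (205–250, 165–178), brush at (237,201), window at about (365,175) with the ring near (409,190); the side view shows the ring at about (407,299). I'll zoom in on both.

```bash
python3 - <<'E'
import cv2
a=cv2.imread('pics/top0.png');b=cv2.imread('pics/side0.png')
import numpy as np
g=lambda i:(255*(i/255.)**0.6).astype('uint8')
x=cv2.resize(g(a[145:215,195:265]),None,fx=5.7,fy=5.7,interpolation=2)   # 399
y=cv2.resize(g(a[110:240,340:470])[:, :],(399,399),interpolation=2)
z=cv2.resize(g(b[180:250,190:300]),(399,254),interpolation=2) 
w=cv2.resize(g(b[180:370,280:470]),(340,340),interpolation=2)
o=np.zeros((600,800,3),'uint8');o[:254,:399]=z;o[254:594,:340]=w
o[:399,400:799]=y
cv2.imwrite('pics/z1.png',o);cv2.imwrite('pics/z2.png',x)
E
```

```text
(no output)
```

View pics/z1.png

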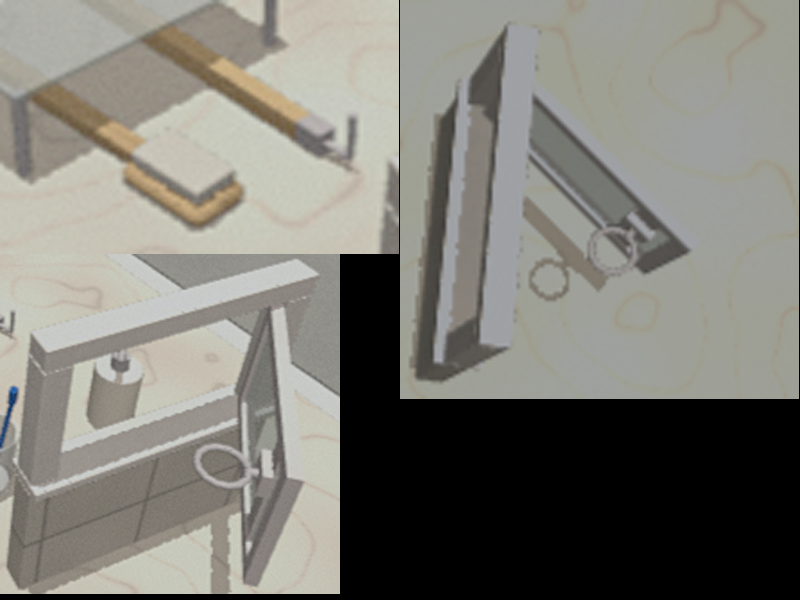

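View pics/z2.png

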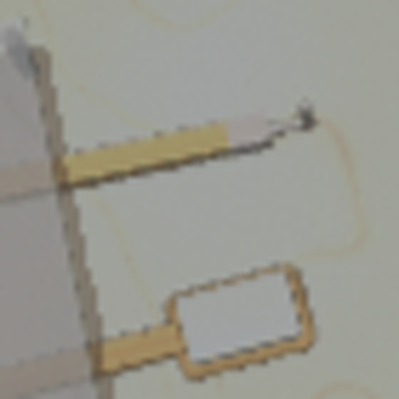

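The zooms show the ring centre at top px (409.4,191.1) and side px (404.6,298.5), the hook upright in the side view with its top at (287,212.5), and the frame head's top corners in the top view.

```bash
cat > m.py <<'E'
from h import *
t=cam('top');s=cam('side')
print('ring',tri(t,(409.4,191.1),s,(404.6,298.5)))
f=lambda x,y:(195+x/5.7,145+y/5.7)
print('hooktip',tri(t,f(306,115),s,(287,212.5)))
hsv=cv2.cvtColor(t['color'],cv2.COLOR_BGR2HSV)
m=cv2.inRange(hsv,(12,90,60),(35,255,255)); m[:155]=0;m[215:]=0;m[:,:195]=0;m[:,:205]=0;m[:,262:]=0
n,l,st,ce=cv2.connectedComponentsWithStats(m)
for i in range(1,n):
    if st[i,4]<20: continue
    p=np.argwhere(l==i)[:,::-1].astype('float32')
    r=cv2.minAreaRect(p);print(st[i],r)
    P=np.array([onz(t,u,v,.022)[:2] for u,v in p]);c=P.mean(0);w,V=np.linalg.eigh(np.cov((P-c).T));d=V[:,1]
    d=d*np.sign(-d[1]);q=(P-c)@d
    print('c',c,'dir',d,np.degrees(np.arctan2(d[1],d[0])),'ends',c+d*q.min(),c+d*q.max(),'w',np.ptp((P-c)@V[:,0]))
# frame head
g=lambda x,y:(340+(x-400)/3.069,110+y/3.069)
C=[onz(t,*g(*k),.34) for k in((509,25),(541,28),(512,348),(480,344))]
print('head',C)
for k in((203,150),(215,231),(145,163),(153,243)): print('shelf',onz(t,*k,.083))
# side check of window head top corners
k=lambda x,y:(280+x/1.789,180+(y-254)/1.789)
print('head side',[onz(s,*k(*q),.34) for q in((30,340),(300,262),(320,272),(47,355))])
print('sash free corner top',onz(t,*g(690,248),.31),'hinge',onz(t,*g(535,90),.31))
print('cup',onz(t,313,218,.09),'soap',onz(t,310,157,.1))
E
python3 m.py
```

```text
ring (array([ 0.5254, -0.3703,  0.2609]), np.float64(0.002750690170704379))
hooktip (array([0.6612, 0.1023, 0.0516]), np.float64(0.002668643671928368))
[205 167  30  10 153] ((219.46290588378906, 171.8236083984375), (5.2017645835876465, 30.026025772094727), 78.11134338378906)
c [0.6449 0.205 ] dir [ 0.1912 -0.9815] -78.97467950119047 ends [0.635 0.256] [0.6548 0.1543] w 0.01878841207475769
[210 192  40  20 189] ((229.58827209472656, 203.35296630859375), (14.55213737487793, 39.290767669677734), 75.96376037597656)
c [0.5284 0.1737] dir [ 0.1354 -0.9908] -82.21827270368262 ends [0.5199 0.236 ] [0.5381 0.1026] w 0.05709827880191108
head [array([ 0.7229, -0.2655,  0.34  ]), array([ 0.7197, -0.2948,  0.34  ]), array([ 0.4247, -0.2509,  0.34  ]), array([ 0.4286, -0.2229,  0.34  ])]
shelf [0.7067 0.2552 0.083 ]
shelf [0.434  0.2126 0.083 ]
shelf [0.6642 0.4487 0.083 ]
shelf [0.3976 0.4129 0.083 ]
head side [array([ 0.4206, -0.2307,  0.34  ]), array([ 0.7198, -0.2692,  0.34  ]), array([ 0.722 , -0.2902,  0.34  ]), array([ 0.4212, -0.253 ,  0.34  ])]
sash free corner top [ 0.5177 -0.426   0.31  ] hinge [ 0.6694 -0.2937  0.31  ]
cup [ 0.4718 -0.1063  0.09  ] soap [ 0.6737 -0.1018  0.1   ]
```

Everything is consistent: ring z 0.261, sash opening about 0.87 rad, and the hinge-to-eye distance is 192 against the stated 194. Next is a planning helper that turns targets into tool-frame rows.

```bash
cat > plan.py <<'E'
import sys
from h import *
# usage: plan.py x y z yaw [x y z yaw ...] (grasp pts, z of grasp pt); tool pointing down
def down(yaw): return R.from_euler('xyz',[180,0,yaw],degrees=True)
o=get_obs(); p=np.array(o['tool_pos']); r=R.from_euler('xyz',o['tool_rot'],degrees=True)
print('t',o['time_s'],'grasp',p+r.apply([0,0,.164]),o['tool_rot'],'F',o['force'],'w',o['grip_width'])
a=list(map(float,sys.argv[1:])); step=.055
for i in range(0,len(a),4):
    tr=down(a[i+3]); tp=np.array(a[i:i+3])-tr.apply([0,0,.164])
    dv=(r.inv()*tr).as_rotvec(); n=int(max(1,np.ceil(np.linalg.norm(tp-p)/step),np.ceil(np.linalg.norm(dv)/.17)))
    print('->',a[i:i+4],n,'rows')
    dp=(tp-p)/n
    for k in range(n):
        print('  ',np.round(r.inv().apply(dp),4).tolist(),np.round(dv/n,4).tolist()); r=r*R.from_rotvec(dv/n)
    p=tp
E
python3 plan.py .649 .181 .10 100.5 .649 .181 .0215 100.5
```

```text
t 0.2 grasp [0.2625 0.5943 0.2401] [-179.9333    0.0052  156.1809] F [ 0.3528 -0.2351 -0.505 ] w 0.08661470443872618
-> [0.649, 0.181, 0.1, 100.5] 11 rows
   [-0.0473, -0.0202, 0.0128] [-0.0001, 0.0001, 0.0883]
   [-0.0489, -0.0159, 0.0128] [-0.0001, 0.0001, 0.0883]
   [-0.0501, -0.0116, 0.0128] [-0.0001, 0.0001, 0.0883]
   [-0.051, -0.0071, 0.0127] [-0.0001, 0.0001, 0.0883]
   [-0.0514, -0.0026, 0.0127] [-0.0001, 0.0001, 0.0883]
   [-0.0514, 0.002, 0.0127] [-0.0001, 0.0001, 0.0883]
   [-0.051, 0.0065, 0.0127] [-0.0001, 0.0001, 0.0883]
   [-0.0503, 0.011, 0.0127] [-0.0001, 0.0001, 0.0883]
   [-0.0491, 0.0154, 0.0127] [-0.0001, 0.0001, 0.0883]
   [-0.0476, 0.0196, 0.0127] [-0.0001, 0.0001, 0.0883]
   [-0.0456, 0.0238, 0.0127] [-0.0001, 0.0001, 0.0883]
-> [0.649, 0.181, 0.0215, 100.5] 2 rows
   [-0.0, -0.0, 0.0393] [0.0, -0.0, -0.0]
   [-0.0, -0.0, 0.0393] [0.0, -0.0, -0.0]
```

{"fn": "drive_tool", "kwargs": {
  "rows": [-0.047, -0.02, 0, 0, 0, 0.088, 1, -0.049, -0.016, 0, 0, 0, 0.088, 1, -0.05, -0.012, 0, 0, 0, 0.088, 1, -0.051, -0.007, 0, 0, 0, 0.088, 1, -0.051, -0.003, 0, 0, 0, 0.088, 1]
}}

```text
time_s: 0.82
tool_pos: [0.4383, 0.4053, 0.4047]
tool_rot: [180.0, -0.0, 130.8]
force: [1.5, 0.1, 0.4]
grip_width: 0.0867
grasp_force: 0.0
```

{"fn": "drive_tool", "kwargs": {
  "rows": [-0.051, 0.002, 0, 0, 0, 0.088, 1, -0.051, 0.006, 0, 0, 0, 0.088, 1, -0.05, 0.011, 0, 0, 0, 0.088, 1, -0.049, 0.015, 0, 0, 0, 0.088, 1, -0.048, 0.02, 0, 0, 0, 0.088, 1]
}}

```text
time_s: 1.45
tool_pos: [0.6136, 0.218, 0.4047]
tool_rot: [180.0, -0.0, 105.6]
force: [0.7, -0.1, -0.1]
grip_width: 0.0869
grasp_force: 0.0
```

{"fn": "drive_tool", "kwargs": {
  "rows": [-0.046, 0.024, 0.04, 0, 0, 0.088, 1, 0, 0, 0.05, 0, 0, 0, 1, 0, 0, 0.05, 0, 0, 0, 1, 0, 0, 0, 0, 0, 0, 1]
}}

```text
time_s: 1.95
tool_pos: [0.6447, 0.1828, 0.2617]
tool_rot: [-179.4, 0.1, 100.7]
force: [0.5, 0.9, 0.7]
grip_width: 0.087
grasp_force: 0.0
```

```bash
python3 plan.py .649 .181 .0215 100.5; python3 - <<'E'
from h import *
t=cam('top');s=cam('side')
a=cv2.resize(t['color'][130:230,190:290],(400,400),interpolation=2)
b=cv2.resize(s['color'][140:260,190:310],(400,400),interpolation=2)
cv2.imwrite('pics/g1.png',(255*(np.hstack([a,b])/255.)**.6).astype('uint8'))
E
```

```text
t 1.95 grasp [0.6431 0.1823 0.0977] [-179.4379    0.0832  100.7175] F [0.508  0.9404 0.673 ] w 0.08699906947573639
-> [0.649, 0.181, 0.0215, 100.5] 2 rows
   [-0.0012, 0.0023, 0.0381] [-0.0049, 0.0007, 0.0019]
   [-0.0013, 0.0021, 0.0381] [-0.0049, 0.0007, 0.0019]
```

View pics/g1.png

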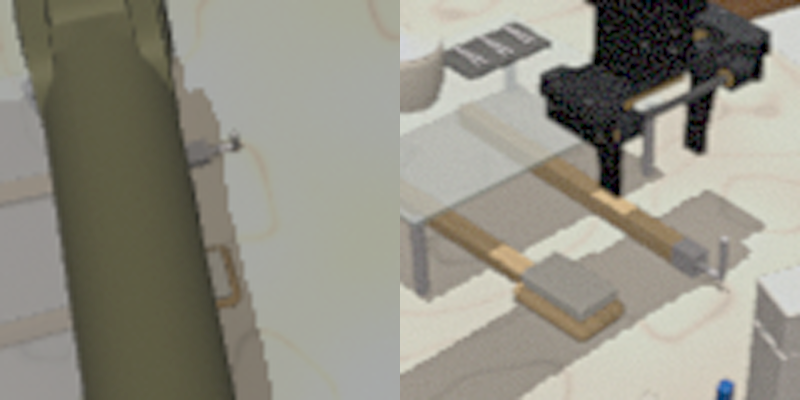

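Crop shows gripper over the visible part of the pole, its wide side across the pole and clear of the shelf edge. Descend and grip.

{"fn": "drive_tool", "kwargs": {
  "rows": [-0.001, 0.002, 0.038, 0, 0, 0, 1, -0.001, 0.002, 0.026, 0, 0, 0, 1, 0, 0, 0.01, 0, 0, 0, 1, 0, 0, 0.002, 0, 0, 0, 1, 0, 0, 0, 0, 0, 0, 1]
}}

```text
time_s: 2.68
tool_pos: [0.6518, 0.1823, 0.1926]
tool_rot: [179.8, -0.0, 100.7]
force: [0.2, 0.0, -0.2]
grip_width: 0.087
grasp_force: 0.0
```

{"fn": "drive_tool", "kwargs": {
  "rows": [0, 0, 0, 0, 0, 0, -1, 0, 0, 0, 0, 0, 0, -1, 0, 0, 0, 0, 0, 0, -1, 0, 0, 0, 0, 0, 0, -1],
  "grip_force": 40
}}

```text
time_s: 3.18
tool_pos: [0.6511, 0.1819, 0.1907]
tool_rot: [180.0, -0.0, 100.7]
force: [0.1, -0.9, -0.1]
grip_width: 0.055
grasp_force: 0.0
```

```bash
python3 plan.py .671 .061 .0225 100.5
```

```text
t 3.175 grasp [0.6511 0.1819 0.0267] [179.9931  -0.0023 100.7146] F [ 0.0967 -0.8879 -0.1009] w 0.054960392489285824
-> [0.671, 0.061, 0.0225, 100.5] 3 rows
   [-0.0408, -0.001, 0.0014] [0.0, -0.0, 0.0012]
   [-0.0408, -0.0009, 0.0014] [0.0, -0.0, 0.0012]
   [-0.0408, -0.0009, 0.0014] [0.0, -0.0, 0.0012]
```

{"fn": "drive_tool", "kwargs": {
  "rows": [0, 0, 0.005, 0, 0, 0, -1, 0, 0, 0, 0, 0, 0, -1, 0, 0, 0, 0, 0, 0, -1, 0, 0, 0, 0, 0, 0, -1, 0, 0, 0, 0, 0, 0, -1],
  "grip_force": 40
}}

```text
time_s: 3.8
tool_pos: [0.6511, 0.1819, 0.1856]
tool_rot: [180.0, -0.0, 100.7]
force: [-0.2, 0.2, 0.1]
grip_width: 0.0172
grasp_force: 39.9
```

{"fn": "drive_tool", "kwargs": {
  "rows": [0, 0, 0, 0, 0, 0, -1, 0, 0, 0, 0, 0, 0, -1]
}}

```text
time_s: 4.05
tool_pos: [0.6511, 0.1819, 0.1856]
tool_rot: [180.0, -0.0, 100.7]
force: [0.1, 1.1, -1.1]
grip_width: 0.0175
grasp_force: 39.9
```

Gripped (17.5 mm). Pull 0.12 out, open part way, slide back along the stick and regrip.

{"fn": "drive_tool", "kwargs": {
  "rows": [-0.03, 0, -0.001, 0, 0, 0, -1, -0.03, 0, 0, 0, 0, 0, -1, -0.03, 0, 0, 0, 0, 0, -1, -0.03, 0, 0, 0, 0, 0, -1, 0, 0, 0, 0, 0, 0, -1]
}}

```text
time_s: 4.68
tool_pos: [0.6737, 0.0597, 0.1867]
tool_rot: [-180.0, 0.2, 100.4]
force: [-0.6, -1.2, -0.6]
grip_width: 0.0175
grasp_force: 39.9
```

{"fn": "drive_tool", "kwargs": {
  "rows": [0, 0, 0, 0, 0, 0, 0, 0, 0, 0, 0, 0, 0, 0, 0, 0, 0, 0, 0, 0, 0, 0, 0, 0, 0, 0, 0, 0]
}}

```text
time_s: 5.18
tool_pos: [0.6733, 0.0647, 0.1867]
tool_rot: [180.0, -0.0, 100.8]
force: [0.7, -0.3, 0.6]
grip_width: 0.0419
grasp_force: 0.0
```

```bash
python3 plan.py; python3 - <<'E'
from h import *
s=cam('side')
b=cv2.resize(s['color'][130:330,180:440],None,fx=3,fy=3,interpolation=2)
cv2.imwrite('pics/g2.png',(255*(b/255.)**.6).astype('uint8'))
E
```

```text
t 5.175 grasp [0.6733 0.0648 0.0227] [179.991   -0.0132 100.7714] F [ 0.6536 -0.2675  0.5991] w 0.041931745865851064
```

View pics/g2.png

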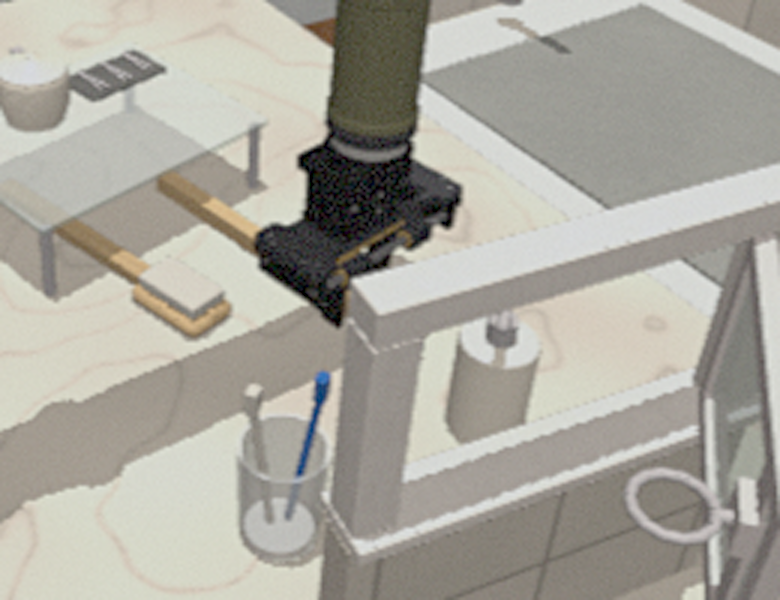

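The side view shows the pole pulled part way with its plain end still just under the shelf, and the cup, soap and brush undisturbed. Slide back and regrip.

{"fn": "drive_tool", "kwargs": {
  "rows": [0.04, 0, 0, 0, 0, 0, 0, 0.04, 0, 0, 0, 0, 0, 0, 0.037, 0, 0, 0, 0, 0, 0, 0, 0, 0, 0, 0, 0, -1, 0, 0, 0, 0, 0, 0, -1]
}}

```text
time_s: 5.85
tool_pos: [0.6517, 0.1784, 0.1867]
tool_rot: [180.0, 0.1, 100.7]
force: [-0.9, -1.3, -0.1]
grip_width: 0.0308
grasp_force: 0.0
```

{"fn": "drive_tool", "kwargs": {
  "rows": [0, 0, 0, 0, 0, 0, -1, 0, 0, 0, 0, 0, 0, -1, 0, 0, 0, 0, 0, 0, -1, 0, 0, 0, 0, 0, 0, -1]
}}

```text
time_s: 6.35
tool_pos: [0.6518, 0.1783, 0.1867]
tool_rot: [180.0, 0.0, 100.7]
force: [0.8, -0.8, 0.1]
grip_width: 0.0177
grasp_force: 40.0
```

```bash
python3 plan.py .676 .105 .025 105 .688 .045 .025 120 .688 .045 .0225 120
```

```text
t 6.35 grasp [0.6519 0.1783 0.0227] [179.9868   0.0214 100.6697] F [ 0.7913 -0.8448  0.1046] w 0.017709550499262577
-> [0.676, 0.105, 0.025, 105.0] 2 rows
   [-0.0383, 0.0051, -0.0011] [0.0001, 0.0002, -0.0378]
   [-0.0384, 0.0036, -0.0011] [0.0001, 0.0002, -0.0378]
-> [0.688, 0.045, 0.025, 120.0] 2 rows
   [-0.0305, -0.002, -0.0] [-0.0, 0.0, -0.1309]
   [-0.03, -0.0059, -0.0] [-0.0, 0.0, -0.1309]
-> [0.688, 0.045, 0.0225, 120.0] 1 rows
   [0.0, -0.0, 0.0025] [0.0, 0.0, 0.0]
```

{"fn": "drive_tool", "kwargs": {
  "rows": [-0.038, 0.009, -0.002, 0, 0, -0.05, -1, -0.038, 0.007, 0, 0, 0, -0.05, -1, -0.03, -0.004, 0, 0, 0, -0.12, -1, -0.03, -0.01, 0, 0, 0, -0.12, -1, 0, 0, 0, 0, 0, 0, -1]
}}

```text
time_s: 6.98
tool_pos: [0.6906, 0.0421, 0.1884]
tool_rot: [-179.9, 0.1, 119.9]
force: [1.1, 0.4, -1.2]
grip_width: 0.0173
grasp_force: 40.0
```

{"fn": "drive_tool", "kwargs": {
  "rows": [0, 0, 0.002, 0, 0, 0, -1, 0, 0, 0, 0, 0, 0, 0, 0, 0, 0, 0, 0, 0, 0, 0, 0, 0, 0, 0, 0, 0, 0, 0, 0, 0, 0, 0, 0]
}}

```text
time_s: 7.6
tool_pos: [0.6906, 0.047, 0.1866]
tool_rot: [180.0, -0.0, 120.2]
force: [0.2, -0.1, 0.1]
grip_width: 0.0422
grasp_force: 0.0
```

```bash
python3 plan.py; python3 - <<'E'
from h import *
s=cam('side'); t=cam('top')
b=cv2.resize(s['color'][150:300,190:390],(530,400),interpolation=2)
a=cv2.resize(t['color'][140:240,200:300],(268,268),interpolation=2);o=np.zeros((400,800,3),'uint8');o[:,:530]=b;o[:268,530:798]=a
cv2.imwrite('pics/g3.png',(255*(o/255.)**.6).astype('uint8'))
E
```

```text
t 7.6 grasp [0.6906 0.0471 0.0226] [179.9914  -0.0085 120.22  ] F [ 0.2186 -0.0878  0.1285] w 0.04215842725348872
```

View pics/g3.png

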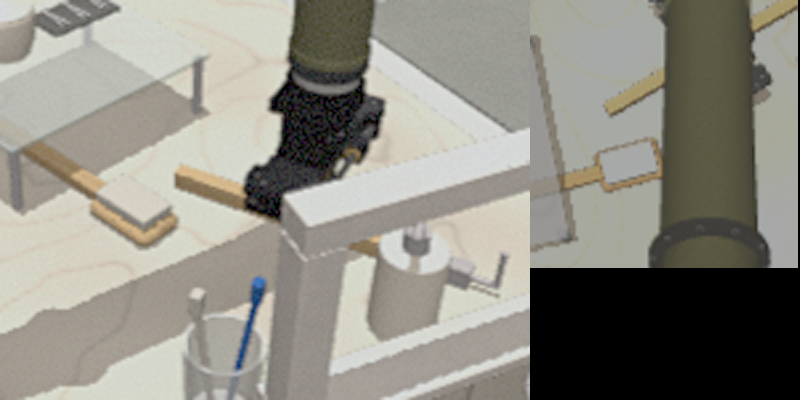

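Pole lies flat at about -60° yaw, clear of the shelf and soap and released. The plain end is at top px (230,180). Slide to the plain end and grip hard.

{"fn": "drive_tool", "kwargs": {
  "rows": [0.03, 0, 0, 0, 0, 0, 0, 0.03, 0, 0, 0, 0, 0, 0, 0.03, 0, 0, 0, 0, 0, 0, 0, 0, 0, 0, 0, 0, -1, 0, 0, 0, 0, 0, 0, -1],
  "grip_force": 60
}}

```text
time_s: 8.32
tool_pos: [0.6458, 0.1235, 0.1869]
tool_rot: [180.0, 0.1, 120.2]
force: [0.6, -0.1, 0.3]
grip_width: 0.0304
grasp_force: 0.0
```

{"fn": "drive_tool", "kwargs": {
  "rows": [0, 0, 0, 0, 0, 0, -1, 0, 0, 0, 0, 0, 0, -1, 0, 0, 0, 0, 0, 0, -1, 0, 0, 0, 0, 0, 0, -1]
}}

```text
time_s: 8.82
tool_pos: [0.6456, 0.1238, 0.1867]
tool_rot: [180.0, 0.0, 120.2]
force: [-0.2, -0.7, 0.1]
grip_width: 0.0177
grasp_force: 60.0
```

```bash
python3 plan.py .645 .124 .215 120 .593 .10 .215 81.7; python3 - <<'E'
from h import *
t=cam('top'); print(onz(t,229.9,179.9,.022))
E
```

```text
t 8.825 grasp [0.6456 0.1238 0.0227] [179.9908   0.03   120.1585] F [-0.2079 -0.7306  0.1082] w 0.017701208060004327
-> [0.645, 0.124, 0.215, 120.0] 4 rows
   [0.0001, -0.0001, -0.0481] [0.0, 0.0001, 0.0007]
   [0.0001, -0.0001, -0.0481] [0.0, 0.0001, 0.0007]
   [0.0001, -0.0001, -0.0481] [0.0, 0.0001, 0.0007]
   [0.0001, -0.0001, -0.0481] [0.0, 0.0001, 0.0007]
-> [0.593, 0.1, 0.215, 81.7] 4 rows
   [0.0013, -0.0143, -0.0] [-0.0, -0.0, 0.1671]
   [-0.0011, -0.0143, -0.0] [-0.0, -0.0, 0.1671]
   [-0.0034, -0.0139, -0.0] [-0.0, -0.0, 0.1671]
   [-0.0057, -0.0131, -0.0] [-0.0, -0.0, 0.1671]
[0.6157 0.169  0.022 ]
```

{"fn": "drive_tool", "kwargs": {
  "rows": [0, 0, -0.02, 0, 0, 0, -1, 0, 0, -0.03, 0, 0, 0, -1, 0, 0, -0.045, 0, 0, 0, -1, 0, 0, -0.045, 0, 0, 0, -1, 0, 0, -0.035, 0, 0, 0, -1]
}}

```text
time_s: 9.5
tool_pos: [0.6451, 0.1248, 0.3653]
tool_rot: [179.8, -0.0, 120.2]
force: [0.3, -0.0, -0.5]
grip_width: 0.0179
grasp_force: 60.0
```

{"fn": "drive_tool", "kwargs": {
  "rows": [0, 0, -0.018, 0, 0, 0, -1, 0.001, -0.014, 0, 0, 0, 0.11, -1, -0.001, -0.014, 0, 0, 0, 0.15, -1, -0.003, -0.014, 0, 0, 0, 0.15, -1, -0.005, -0.013, 0, 0, 0, 0.15, -1]
}}

```text
time_s: 10.12
tool_pos: [0.5945, 0.0986, 0.3791]
tool_rot: [-179.9, -0.0, 87.8]
force: [-0.2, 0.1, -1.1]
grip_width: 0.0171
grasp_force: 60.0
```

{"fn": "drive_tool", "kwargs": {
  "rows": [0, 0, 0, 0, 0, 0.11, -1, 0, 0, 0, 0, 0, 0, -1, 0, 0, 0, 0, 0, 0, -1]
}}

```text
time_s: 10.5
tool_pos: [0.5952, 0.0988, 0.3794]
tool_rot: [-180.0, 0.0, 81.9]
force: [-0.3, -0.1, -1.2]
grip_width: 0.0174
grasp_force: 60.0
```

```bash
python3 plan.py .593 .10 .215 81.7; python3 - <<'E'
from h import *
s=cam('side'); t=cam('top')
b=cv2.resize(s['color'][140:320,220:440],(489,400),interpolation=2)
a=cv2.resize(t['color'][120:220,220:320],(310,310),interpolation=2);o=np.zeros((400,800,3),'uint8');o[:,:489]=b;o[:310,490:]=a
cv2.imwrite('pics/g4.png',(255*(o/255.)**.6).astype('uint8'))
E
```

```text
t 10.5 grasp [0.5951 0.0988 0.2154] [-179.9705    0.0043   81.9352] F [-0.3147 -0.1239 -1.23  ] w 0.01742109882731408
-> [0.593, 0.1, 0.215, 81.7] 1 rows
   [0.0008, -0.0023, 0.0004] [-0.0005, 0.0001, 0.0041]
```

View pics/g4.png

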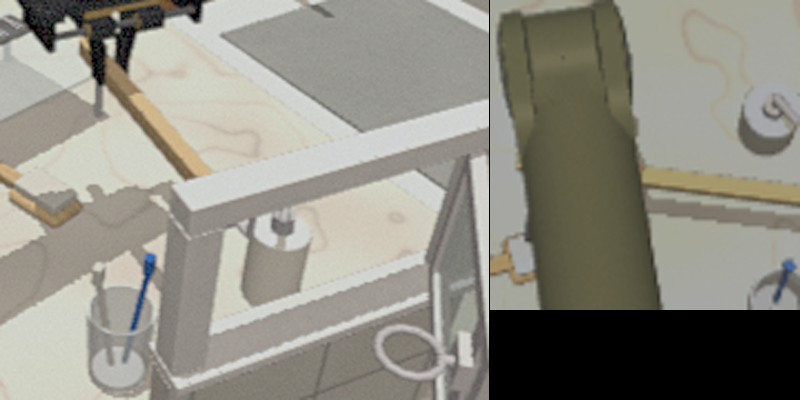

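Pole is held level at the plain end; side crop shows it heading for the opening, with the hook hidden behind the frame head. Move it through the opening, stopping short of the ring, and look closely.

{"fn": "drive_tool", "kwargs": {
  "rows": [-0.025, -0.001, 0, 0, 0, 0, -1, -0.035, 0, 0, 0, 0, 0, -1, -0.035, 0, 0, 0, 0, 0, -1, -0.025, -0.001, 0, 0, 0, 0, -1, 0, 0, 0, 0, 0, 0, -1]
}}

```text
time_s: 11.22
tool_pos: [0.5754, -0.0245, 0.3799]
tool_rot: [180.0, 0.1, 81.5]
force: [0.7, 0.7, -1.1]
grip_width: 0.0175
grasp_force: 60.0
```

```bash
python3 plan.py; python3 - <<'E'
from h import *
s=cam('side'); t=cam('top')
o=get_obs();p=np.array(o['tool_pos']);r=R.from_euler('xyz',o['tool_rot'],degrees=True)
tip=p+r.apply([-.291,0,.1757-.0435]);print(tip,proj(t,tip),proj(s,tip))
b=cv2.resize(s['color'][230:330,330:430],(400,400),interpolation=2)
a=cv2.resize(t['color'][150:220,350:420],(400,400),interpolation=2)
cv2.imwrite('pics/g5.png',(255*(np.hstack([b,a])/255.)**.6).astype('uint8'))
E
```

```text
t 11.225 grasp [ 0.5754 -0.0247  0.2159] [179.9829   0.0681  81.4516] F [ 0.6542  0.7374 -1.0919] w 0.017487421874498383
[ 0.5343 -0.3083  0.2473] [386.3871 189.5435] [377.571  275.9697]
```

View pics/g5.png

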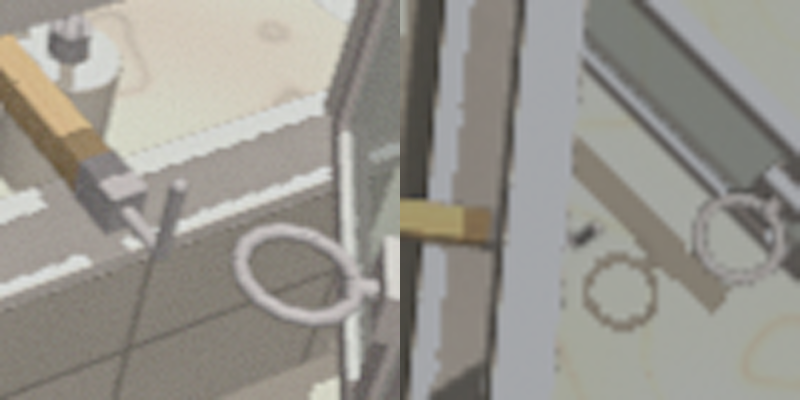

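Tip at side px (374.75,276.25) and top px (384.5,190); ring centre at side px (405.5,298) and top px (409.3,191.5). Both are clean.

```bash
python3 - <<'E'
from h import *
s=cam('side'); t=cam('top')
a=tri(t,(384.5,190),s,(374.75,276.25));b=tri(t,(409.3,191.5),s,(405.5,298)); print(a,b)
print(onz(s,374.75,276.25,.247),onz(t,384.5,190,.247),onz(s,405.5,298,.26),onz(t,409.3,191.5,.26))
y=np.radians(get_obs()['tool_rot'][2]); d=(b[0]-a[0]);print(d@[np.cos(y),np.sin(y),0],d@[np.sin(y),-np.cos(y),0])
E
```

```text
(array([ 0.5338, -0.3038,  0.2428]), np.float64(0.00011210517896894451)) (array([ 0.5249, -0.3704,  0.2622]), np.float64(0.00030565577621836834))
[ 0.5302 -0.3062  0.247 ] [ 0.5331 -0.3027  0.247 ] [ 0.5267 -0.3693  0.26  ] [ 0.5254 -0.3712  0.26  ]
-0.06720680464976692 0.0005931505888683783
```

{"fn": "drive_tool", "kwargs": {
  "rows": [-0.022, 0, 0, 0, 0, 0, -1, -0.028, 0, 0, 0, 0, 0, -1, -0.016, 0, 0, 0, 0, 0, -1, 0, 0, 0, 0, 0, 0, -1, 0, 0, 0, 0, 0, 0, -1]
}}

```text
time_s: 12.05
tool_pos: [0.5671, -0.0837, 0.3795]
tool_rot: [-180.0, -0.1, 81.9]
force: [0.4, -1.0, -0.9]
grip_width: 0.0176
grasp_force: 60.0
```

{"fn": "drive_tool", "kwargs": {
  "rows": [0, 0, -0.01, 0, 0, 0, -1, 0, 0, -0.013, 0, 0, 0, -1, 0, 0, -0.012, 0, 0, 0, -1, 0, 0, 0, 0, 0, 0, -1]
}}

```text
time_s: 12.55
tool_pos: [0.5672, -0.0853, 0.4164]
tool_rot: [179.8, -0.0, 81.8]
force: [-0.6, 0.1, -1.8]
grip_width: 0.0176
grasp_force: 60.0
```

```bash
python3 plan.py; python3 - <<'E'
from h import *
s=cam('side'); t=cam('top')
b=cv2.resize(s['color'][230:330,330:430],(400,400),interpolation=2)
a=cv2.resize(t['color'][150:220,360:430],(400,400),interpolation=2)
cv2.imwrite('pics/g6.png',(255*(np.hstack([b,a])/255.)**.6).astype('uint8'))
E
```

```text
t 12.55 grasp [ 0.5677 -0.0853  0.2524] [179.822   -0.031   81.8159] F [-0.5817  0.0933 -1.7815] w 0.01761858949479251
```

View pics/g6.png

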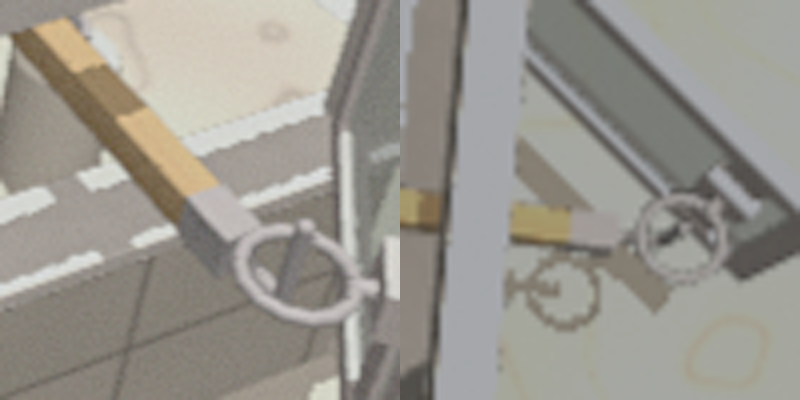

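Hook stands up through the ring: tip at side px (406.5,286.5), inside the hole in both views. Next, the closing arc.

```bash
python3 - <<'E'
from h import *
xw=np.array([-.144,-.9895]);yw=np.array([.9895,-.144]);H=np.array([.6927,-.276])
e=np.array([.525,-.3704]);v=e-H;a0=np.arctan2(v@yw,v@xw);a1=np.arctan2(-.19,-.041);print(np.degrees([a0,a1]),a0-a1)
y=np.radians(81.8);tx=np.array([np.cos(y),np.sin(y)]);ty=np.array([np.sin(y),-np.cos(y)])
def T(a,s): return H+.1944*(np.cos(a)*xw+np.sin(a)*yw)+s*(np.sin(a)*xw-np.cos(a)*yw)
A=[(a0,0),(a0,.0145)]+[(a,.0145) for a in np.linspace(a0,a1,18)[1:]]
P=[T(*k) for k in A]
for k in range(1,len(P)): d=P[k]-P[k-1];print(round(a0-A[k][0],3),np.round([d@tx,d@ty],4))
E
```

```text
[ -52.3444 -102.1771] 0.8697450119981857
0.0 [ 0.0115 -0.0088]
0.051 [ 0.0085 -0.0053]
0.102 [ 0.0087 -0.0048]
0.153 [ 0.009  -0.0044]
0.205 [ 0.0092 -0.0039]
0.256 [ 0.0094 -0.0034]
0.307 [ 0.0095 -0.0029]
0.358 [ 0.0097 -0.0025]
0.409 [ 0.0098 -0.002 ]
0.46 [ 0.0099 -0.0015]
0.512 [ 0.0099 -0.0009]
0.563 [ 0.01   -0.0004]
0.614 [0.01   0.0001]
0.665 [0.01   0.0006]
0.716 [0.0099 0.0011]
0.767 [0.0098 0.0016]
0.819 [0.0097 0.0021]
0.87 [0.0096 0.0026]
```

{"fn": "drive_tool", "kwargs": {
  "rows": [0.006, -0.004, 0, 0, 0, 0, -1, 0.005, -0.004, 0, 0, 0, 0, -1, 0.0085, -0.005, 0, 0, 0, 0, -1, 0.0085, -0.005, 0, 0, 0, 0, -1, 0.009, -0.0045, 0, 0, 0, 0, -1]
}}

```text
time_s: 13.28
tool_pos: [0.5495, -0.0446, 0.4146]
tool_rot: [180.0, -0.0, 81.8]
force: [-0.1, -0.0, -1.5]
grip_width: 0.0174
grasp_force: 60.0
```

{"fn": "drive_tool", "kwargs": {
  "rows": [0.009, -0.004, 0, 0, 0, 0, -1, 0.0095, -0.0035, 0, 0, 0, 0, -1, 0.0095, -0.003, 0, 0, 0, 0, -1, 0.0095, -0.0025, 0, 0, 0, 0, -1, 0.01, -0.002, 0, 0, 0, 0, -1]
}}

```text
time_s: 13.9
tool_pos: [0.5417, 0.0044, 0.4146]
tool_rot: [180.0, 0.0, 81.8]
force: [0.8, -1.5, -1.2]
grip_width: 0.0178
grasp_force: 60.0
```

```bash
cat > ringm.py <<'E'
from h import *
# bright sash/ring blob is hard to mask: find ring circle in side crop at its arc position via Hough in top view
t=cam('top');g=cv2.cvtColor(t['color'],cv2.COLOR_BGR2GRAY)
k=6;b=cv2.resize(g[140:230,355:435],None,fx=k,fy=k,interpolation=2)
c=cv2.HoughCircles(b,cv2.HOUGH_GRADIENT,1.5,20,param1=80,param2=30,minRadius=28,maxRadius=52)
for u,v,r in (c[0][:5] if c is not None else []): print('ring?',onz(t,355+u/k,140+v/k,.26)[:2],r/k)
E
python3 plan.py; python3 ringm.py
```

```text
t 13.9 grasp [0.5417 0.0044 0.2506] [179.9926   0.0012  81.8104] F [ 0.828  -1.4974 -1.1833] w 0.017834781273149403
ring? [ 0.4995 -0.2905] 6.816667
```

Ring found at (0.4995,-0.2905), as predicted for the sash following. Continue.

{"fn": "drive_tool", "kwargs": {
  "rows": [0.01, -0.0015, 0, 0, 0, 0, -1, 0.01, -0.001, 0, 0, 0, 0, -1, 0.01, -0.0005, 0, 0, 0, 0, -1, 0.01, 0, 0, 0, 0, 0, -1, 0.01, 0.0005, 0, 0, 0, 0, -1]
}}

```text
time_s: 14.58
tool_pos: [0.5465, 0.0543, 0.4146]
tool_rot: [180.0, -0.0, 81.8]
force: [-0.1, -0.7, -1.4]
grip_width: 0.0177
grasp_force: 60.0
```

{"fn": "drive_tool", "kwargs": {
  "rows": [0.01, 0.001, 0, 0, 0, 0, -1, 0.007, 0.001, 0, 0, 0, 0, -1, 0.005, 0.001, 0, 0, 0, 0, -1, 0, 0, 0, 0, 0, 0, -1]
}}

```text
time_s: 15.08
tool_pos: [0.5525, 0.0755, 0.4145]
tool_rot: [-180.0, -0.0, 81.8]
force: [0.1, 0.3, -0.7]
grip_width: 0.0173
grasp_force: 60.0
```

```bash
python3 plan.py; python3 ringm.py
```

```text
t 15.075 grasp [0.5525 0.0756 0.2505] [-179.9803   -0.0275   81.831 ] F [ 0.0842  0.3005 -0.691 ] w 0.017325721822150607
```

{"fn": "drive_tool", "kwargs": {
  "rows": [0.005, 0.001, 0, 0, 0, 0, -1, 0.004, 0.001, 0, 0, 0, 0, -1, 0, 0, 0, 0, 0, 0, -1]
}}

```text
time_s: 15.5
tool_pos: [0.5558, 0.0841, 0.4146]
tool_rot: [-180.0, -0.0, 81.8]
force: [0.4, -0.7, -0.7]
grip_width: 0.0171
grasp_force: 60.0
```

{"fn": "drive_tool", "kwargs": {
  "rows": [0.003, 0.001, 0, 0, 0, 0, -1, 0, 0, 0, 0, 0, 0, -1]
}}

```text
time_s: 15.75
tool_pos: [0.5572, 0.0866, 0.4145]
tool_rot: [-180.0, -0.0, 81.8]
force: [-0.3, 0.1, -0.8]
grip_width: 0.0172
grasp_force: 60.0
```

{"fn": "drive_tool", "kwargs": {
  "rows": [0.002, 0.0005, 0, 0, 0, 0, -1, 0, 0, 0, 0, 0, 0, -1]
}}

```text
time_s: 16.0
tool_pos: [0.5579, 0.0874, 0.4145]
tool_rot: [-180.0, 0.1, 81.8]
force: [-0.9, -2.9, -1.8]
grip_width: 0.0177
grasp_force: 60.0
```

```bash
python3 - <<'E'
from h import *
F=[];
for i in range(6): cam('top'); F.append(get_obs()['force'])
print(np.mean(F,0),get_obs()['tool_pos'])
E
```

```text
[-1.0474 -4.2979 -1.2772] [0.5579 0.0875 0.4146]
```

Force jumped to about 4 N with the tip exactly where the shut pose predicts, so the sash is on its stop. I'll press slightly more, then ease off, drop out and back away.

{"fn": "drive_tool", "kwargs": {
  "rows": [0.0015, 0, 0, 0, 0, 0, -1, 0, 0, 0, 0, 0, 0, -1, 0, 0, 0, 0, 0, 0, -1]
}}

```text
time_s: 16.68
tool_pos: [0.5582, 0.0879, 0.4145]
tool_rot: [-180.0, 0.2, 81.7]
force: [-1.5, -8.1, -0.7]
grip_width: 0.0173
grasp_force: 60.0
```

```bash
python3 - <<'E'
from h import *
F=[];
for i in range(4): s=cam('side'); F.append(get_obs()['force'])
print(np.mean(F,0),get_obs()['tool_pos'])
g=cv2.cvtColor(s['color'],cv2.COLOR_BGR2GRAY)
e=np.array([.5106,-.2078,.26]);print('shut eye px',proj(s,e))
u0,v0=np.round(proj(s,e)).astype(int)
c=g[v0-25:v0+25,u0-25:u0+25]; c=cv2.resize(c,None,fx=8,fy=8,interpolation=2)
ed=cv2.Canny(c,40,100);n,_=cv2.findContours(ed,cv2.RETR_LIST,cv2.CHAIN_APPROX_NONE)
for q in n:
    if len(q)>150:
        el=cv2.fitEllipse(q); 
        if 60<el[1][0]<el[1][1]<220: print(np.array(el[0])/8+[u0-25,v0-25],np.array(el[1])/8,len(q))
E
```

```text
[-1.4668 -7.4517 -0.899 ] [0.5581 0.0879 0.4144]
shut eye px [326.9419 239.2311]
```

{"fn": "drive_tool", "kwargs": {
  "rows": [-0.005, -0.001, 0, 0, 0, 0, -1, -0.006, -0.001, 0, 0, 0, 0, -1, -0.0045, -0.001, 0, 0, 0, 0, -1, 0, 0, 0, 0, 0, 0, -1]
}}

```text
time_s: 17.38
tool_pos: [0.5529, 0.0747, 0.4148]
tool_rot: [180.0, -0.0, 81.8]
force: [0.4, 0.0, -2.2]
grip_width: 0.0175
grasp_force: 60.0
```

```bash
python3 - <<'E'
from h import *
F=[];
for i in range(4): s=cam('side'); F.append(get_obs()['force'])
print(np.mean(F,0),get_obs()['tool_pos'])
E
```

```text
[ 0.2325 -0.1793 -1.3664] [0.553  0.0752 0.4146]
```

Forces are free. Drop the hook out, then retract into the room.

{"fn": "drive_tool", "kwargs": {
  "rows": [0, 0, 0.01, 0, 0, 0, -1, 0, 0, 0.013, 0, 0, 0, -1, 0, 0, 0.012, 0, 0, 0, -1, 0, 0, 0.01, 0, 0, 0, -1, 0, 0, 0, 0, 0, 0, -1]
}}

```text
time_s: 18.2
tool_pos: [0.5526, 0.0748, 0.3683]
tool_rot: [-179.9, 0.0, 81.8]
force: [0.3, -0.7, -0.5]
grip_width: 0.0179
grasp_force: 60.0
```

{"fn": "drive_tool", "kwargs": {
  "rows": [0.02, 0, 0, 0, 0, 0, -1, 0.03, 0, 0, 0, 0, 0, -1, 0.02, 0, 0, 0, 0, 0, -1, 0, 0, 0, 0, 0, 0, -1]
}}

```text
time_s: 18.7
tool_pos: [0.5628, 0.1469, 0.3696]
tool_rot: [180.0, -0.0, 82.1]
force: [-1.2, -0.5, -1.2]
grip_width: 0.0177
grasp_force: 60.0
```

```bash
python3 plan.py .646 .124 .206 120 .646 .124 .06 120 .646 .124 .0235 120;  python3 - <<'E'
from h import *
# sash check: ring circle in top view near shut eye, and edges in side
t=cam('top');s=cam('side');print(proj(t,[.5106,-.2078,.26]),proj(s,[.5106,-.2078,.26]))
b=cv2.imread('pics/top0.png'); 
# old open sash region must now look like counter
for nm,c,o in(('top',t,b),('side',s,cv2.imread('pics/side0.png'))):
    d=cv2.absdiff(c['color'],o).max(2); n,l,st,ce=cv2.connectedComponentsWithStats((d>40).astype('uint8'))
    print(nm,[st[i].tolist() for i in range(1,n) if st[i,4]>60])
E
```

```text
t 18.7 grasp [0.5628 0.147  0.2056] [179.9972  -0.0346  82.0535] F [-1.1558 -0.5179 -1.2486] w 0.017706107049502377
-> [0.646, 0.124, 0.206, 120.0] 4 rows
   [-0.0028, 0.0214, -0.0001] [0.0001, -0.0001, -0.1656]
   [-0.0063, 0.0206, -0.0001] [0.0001, -0.0001, -0.1656]
   [-0.0096, 0.0193, -0.0001] [0.0001, -0.0001, -0.1656]
   [-0.0127, 0.0175, -0.0001] [0.0001, -0.0001, -0.1656]
-> [0.646, 0.124, 0.06, 120.0] 3 rows
   [-0.0, -0.0, 0.0487] [0.0, -0.0, -0.0]
   [-0.0, -0.0, 0.0487] [0.0, -0.0, -0.0]
   [-0.0, -0.0, 0.0487] [0.0, -0.0, -0.0]
-> [0.646, 0.124, 0.0235, 120.0] 1 rows
   [-0.0, -0.0, 0.0365] [-0.0, -0.0, -0.0]
[353.4613 197.1777] [326.9419 239.2311]
top [[40, 133, 277, 251, 23254], [382, 141, 53, 58, 899], [382, 160, 24, 27, 74], [380, 174, 28, 34, 277], [0, 262, 40, 65, 964]]
side [[32, 0, 59, 127, 2683], [117, 0, 20, 13, 209], [145, 0, 30, 21, 509], [177, 0, 18, 25, 394], [92, 0, 205, 369, 15319], [40, 167, 82, 159, 5703], [11, 173, 30, 84, 683], [432, 210, 11, 40, 256], [351, 217, 61, 21, 340], [314, 224, 107, 67, 1228], [389, 232, 61, 134, 2330], [0, 267, 7, 31, 140], [397, 327, 13, 57, 601]]
```

The open sash's old image area has changed in both views (it now sits in the frame). Lay the pole down.

{"fn": "drive_tool", "kwargs": {
  "rows": [-0.003, 0.021, 0, 0, 0, -0.13, -1, -0.006, 0.021, 0, 0, 0, -0.17, -1, -0.01, 0.019, 0, 0, 0, -0.18, -1, -0.013, 0.018, 0, 0, 0, -0.18, -1, 0, 0, 0, 0, 0, 0, -1]
}}

```text
time_s: 19.42
tool_pos: [0.6467, 0.1159, 0.3693]
tool_rot: [-179.9, 0.1, 119.3]
force: [0.3, 1.3, -1.4]
grip_width: 0.0173
grasp_force: 60.0
```

{"fn": "drive_tool", "kwargs": {
  "rows": [0, 0, 0.04, 0, 0, 0, -1, 0, 0, 0.045, 0, 0, 0, -1, 0, 0, 0.045, 0, 0, 0, -1, 0, 0, 0.03, 0, 0, 0, -1, 0, 0, 0.012, 0, 0, 0, -1]
}}

```text
time_s: 20.05
tool_pos: [0.6444, 0.1182, 0.1957]
tool_rot: [-179.8, -0.1, 119.5]
force: [-0.4, -0.5, -1.1]
grip_width: 0.0173
grasp_force: 60.0
```

{"fn": "drive_tool", "kwargs": {
  "rows": [0, 0, 0.008, 0, 0, 0, -1, 0, 0, 0, 0, 0, 0, -1, 0, 0, 0, 0, 0, 0, -1]
}}

```text
time_s: 20.42
tool_pos: [0.6464, 0.1187, 0.1911]
tool_rot: [179.9, 0.0, 119.6]
force: [-0.5, -0.3, -0.5]
grip_width: 0.0173
grasp_force: 60.0
```

```bash
python3 plan.py .646 .124 .0228 120
```

```text
t 20.425 grasp [0.6468 0.1188 0.0271] [179.8701   0.0345 119.6024] F [-0.4505 -0.327  -0.4908] w 0.01725756609965823
-> [0.646, 0.124, 0.0228, 120.0] 1 rows
   [0.0048, 0.0022, 0.0043] [0.0023, 0.0006, -0.0069]
```

Lower the last 4 mm, open, rise clear.

{"fn": "drive_tool", "kwargs": {
  "rows": [0, 0, 0.004, 0, 0, 0, -1, 0, 0, 0, 0, 0, 0, 0.2, 0, 0, 0, 0, 0, 0, 0.2, 0, 0, 0, 0, 0, 0, 0.2, 0, 0, 0, 0, 0, 0, 0.2]
}}

```text
time_s: 21.05
tool_pos: [0.6458, 0.1187, 0.1855]
tool_rot: [-180.0, -0.0, 119.6]
force: [0.2, 0.7, 0.1]
grip_width: 0.0479
grasp_force: 0.0
```

{"fn": "drive_tool", "kwargs": {
  "rows": [0, 0, 0, 0, 0, 0, 0.2, 0, 0, -0.03, 0, 0, 0, 0.2, 0, 0, -0.05, 0, 0, 0, 0.2, 0, 0, -0.05, 0, 0, 0, 0.2, 0, 0, -0.05, 0, 0, 0, 0.2]
}}

```text
time_s: 21.68
tool_pos: [0.6456, 0.1186, 0.3673]
tool_rot: [180.0, -0.0, 119.6]
force: [0.8, 1.0, -0.5]
grip_width: 0.0521
grasp_force: 0.0
```

{"fn": "drive_tool", "kwargs": {
  "rows": [-0.04, 0.03, -0.03, 0, 0, 0, 0.2, 0, 0, 0, 0, 0, 0, 0.2, 0, 0, 0, 0, 0, 0, 0.2]
}}

```text
time_s: 22.05
tool_pos: [0.6914, 0.0987, 0.3947]
tool_rot: [-179.9, -0.1, 119.6]
force: [-0.2, 0.1, -0.9]
grip_width: 0.0524
grasp_force: 0.0
```

```bash
python3 plan.py; python3 - <<'E'
from h import *
s=cam('side');c=s['color'];o=cv2.imread('pics/side0.png')
hsv=cv2.cvtColor(c,cv2.COLOR_BGR2HSV);m=cv2.inRange(hsv,(8,90,60),(30,255,255));m[:150]=0;m[260:]=0;m[:,:180]=0;m[:,330:]=0
n,l,st,ce=cv2.connectedComponentsWithStats(m)
for i in range(1,n):
    if st[i,4]>25: print(st[i],onz(s,*ce[i],.015))
print('exp plain end px',proj(s,[.617,.164,.022]),'hook side',proj(s,[.777,-.113,.022]))
# window shut? grey profile at former free-edge region and cup/soap position diff
d=cv2.absdiff(c,o).max(2)
for nm,p in(('cup',[.472,-.106,.045]),('soap',[.674,-.102,.05]),('brush',[.53,.14,.03])):
    u,v=proj(s,p).astype(int);print(nm,(u,v),(d[v-12:v+12,u-12:u+12]>40).mean())
# ring ellipse vs stored: expected bright ring near shut eye
u,v=proj(s,[.5106,-.2078,.26]).astype(int);print((u,v));print(cv2.cvtColor(c,cv2.COLOR_BGR2GRAY)[v-12:v+13:2,u-20:u+22:2])
E
```

```text
t 22.05 grasp [0.6911 0.0988 0.2307] [-179.9199   -0.0516  119.6045] F [-0.1975  0.0793 -0.8624] w 0.05237870096635885
[198 203  59  39 435] [0.5207 0.1874 0.015 ]
[257 213  40  21 370] [0.6411 0.1159 0.015 ]
exp plain end px [260.2167 214.1134] hook side [372.9185 253.0176]
cup (np.int64(270), np.int64(292)) 0.0
soap (np.int64(340), np.int64(256)) 0.19270833333333334
brush (np.int64(237), np.int64(226)) 0.0
(np.int64(326), np.int64(239))
[[183 184 187 187 186 182 183 181 184 185 186 189 181 166 112 100  97  96
   97  96  97]
 [184 182 187 183 182 186 188 187 186 178 140  99  95  93  96  95  98  97
   96  96  95]
 [184 185 186 188 188 182 163 110  95  91 100  96 100  97  96 100 100  99
   94  97  93]
 [187 187 177 136  98  95  92  95  99  96  99  98  95  93  97  93  97  95
   95  96  93]
 [ 97  97  92  93  95  98  95  94  98  94  98 100  98  98  99  95 100  95
   89  83  90]
 [102  99  93  93  94  98  96  95  99  97  98  98  99  94 100  83  90  91
   90  90  89]
 [ 99  98  96  94  91  99  95  98  95  98  93  94  87  89  91  87  93  90
   90  89  91]
 [ 98  99  96  99  97  95  96  97  87  89  88  86  89  90  89  93  85  87
   90  89  94]
 [ 96  96  95  92 107  98 123 108  85  92  92  89  86  89  86  85  91  90
   92  89  94]
 [ 95 101 105 142  98  95  96  95  91  89  89  86  96  99  81  82  87  87
   88  90  91]
 [109 100  98  92  95 102  95  96  90  90  89  90  86  99  81  83  86  89
   94  87  93]
 [ 96  96  92  93  98 100  96  89  88  89  89  87  81  89  92  85  94  88
   89  91  85]
 [101 102  95  96  96  94 100  85  89  87  93  80  81  84  90  89  89  89
   90  93  93]]
```

The pole lies as expected and the cup and brush haven't changed. One numeric check that the ring sits at its shut place in the top view.

```bash
python3 - <<'E'
from h import *
t=cam('top');c=t['color'];o=cv2.imread('pics/top0.png')
d=cv2.absdiff(c,o).max(2)
m=(d>25).astype('uint8');m[:175]=0;m[225:]=0;m[:,:330]=0;m[:,375:]=0
p=np.argwhere(m)[:,::-1]
if len(p)>10:
    (u,v),r=cv2.minEnclosingCircle(p.astype('float32'));print(len(p),p.min(0),p.max(0),'ring',onz(t,u,v,.26)[:2],r)
for y in range(188,210): print(y,''.join('#' if m[y,x] else '.' for x in range(335,375)))
a=proj(t,[.5106,-.2078,.26]);print(a)
u,v=proj(t,[.674,-.102,.1]).astype(int);print('soap diff',(d[v-10:v+10,u-10:u+10]>40).mean())
E
```

```text
237 [335 175] [367 215] ring [ 0.5226 -0.2062] 23.068172454833984
188 ..........................#..#..........
189 ................###..#....#..##.........
190 ..............#####..........##.........
191 .............###....##.......##.........
192 ............###.......#.....#...........
193 ............#...........#...#...........
194 ..........##................#...........
195 ...........#.............#..#...........
196 ...........#.......#.....#.##...........
197 ...................##....##.............
198 ...........#.......##...................
199 ....#########.......#....#.##...........
200 ...########.##......###.#.###...........
201 ..#......######....####.#.###...........
202 .#...........###...###.#.####...........
203 ##............####.......#####..........
204 ##..............##...#..#.####..........
205 ##................#.....######..........
206 ##................#.....#..###..........
207 ##......................#..###..........
208 .##.....................#..###..........
209 .###....................#..###..........
[353.4613 197.1777]
soap diff 0.0
```

The ring's circle sits at about px (353,196.5) against the predicted (353.5,197.2), so the window is shut and the soap has not moved.

```bash
python3 -c "
from cell import sign_off; print(sign_off())"
```

```text
the job is handed in; nothing more can be done
None
```

I've handed the job in at about 22 s: the window is pulled shut with the pole, and the pole lies flat on the counter clear of the shelf and let go. The camera checks matched (ring at its shut position; brush, cup and soap unmoved), but I didn't check the pot at the end, and hand-in gave no verdict.

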